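Close up a mosaic kaleidoscope with its clamping ring

TASK

Close up the kaleidoscope that stands in the wooden stand: drop the mosaic disc with the black rim into its open end, then the white diffuser disc with the orange rim on top of it, both lying flat on their seat, then set in the blue ring with its tabs at the red dots and screw it clockwise until it is tight and clamps the two discs. Leave the other craft things where they are.

Things in the scene. Friction and masses are not known exactly. Their poses are not given: they have to be found in the camera images.
- barrel: Sizes in mm: kaleidoscope tube covered in pastel mosaic tiles, aluminium head, 89 outside, upright with its open end up in a wooden stand (base 130 x 130 x 18, block 100 x 100 up to 48) screwed to the table. Origin on the table on the tube's axis, z up. A two-start right-hand thread lines the mouth (64.4 clear diameter, 78 behind the flanks), below it a bore of 61 down to the flat seat
- mouth (a point): centre of the barrel's mouth, in the plane of its flat rim, 150 above the table; axes as barrel
- seat (a point): centre of the flat seat at the bottom of the bore (a clear window, already fitted), 121 above the table and 29 below the rim; axes as barrel
- entry (a point): a red dot on the rim, on the barrel's +x axis, 42 from the axis; a second dot lies opposite on -x. Each marks the middle of an entry slot of the thread, 48 degrees wide and open to the mouth, for one lug of the ring; elsewhere the thread is closed from above
- mosaic_disc: round disc 56 in diameter and 8 thick with a black rim and coloured mosaic chips in its face, about 45 g, lying flat; origin at the centre of its underside, z up
- diffuser: round opal white frosted disc 56 in diameter and 6 thick with an orange rim, about 35 g, lying flat; origin at the centre of its underside, z up
- clamp_ring: blue ring, about 55 g, standing on its foot: 59 outside (foot chamfered to 54), 46 inside, 9 high, two upright tabs on its +x and -x axes. Origin at the centre of the foot, z up; same after half a turn. Foot down with tabs at the red dots (within 15 degrees) the lugs drop through the slots and rest on the thread, foot 16.5 above the seat; it then goes down 3.4 per radian of clockwise turn (from above)
- tab (a point): top of the ring's +x tab, 37 above the foot, 25 from the ring's axis. Each tab is 20 wide, 9 thick and rises from the ring; their flat outer faces are 59 apart. When the ring is tight the tabs stand 21 above the barrel's rim
- lug (a point): aluminium thread lug under the +x tab, 10 wide, 5 to 9 above the foot; another under the -x tab; 72 over both. From the dots, the foot meets the diffuser after about 0.75 rad, the ring begins to clamp at about 1.1 rad, gets stiffer (up to some 0.8 N m) and reaches a hard stop at 1.32 rad. It holds by itself when let go
- nippers: red-handled steel mosaic nippers lying flat, 200 x 80 x 18; origin under their pivot region; not needed, to be left alone
- glue_bottle: upright white glue bottle with a blue label and an orange nozzle, 50 diameter, 138 tall; origin at the centre of its underside; not needed, to be left alone
- brush_pot: light blue pot, 72 diameter and 90 tall, with three brushes standing in it to 165 high; origin at the centre of its underside; not needed, to be left alone
- tile0: loose pink mosaic tile, about 34 x 28 x 6, lying flat beyond the parts; origin at the centre of its underside; not needed, to be left alone
- tile1: loose white mosaic tile, about 34 x 32 x 6, lying flat beyond the parts; origin at the centre of its underside; not needed, to be left alone
- tile2: loose pink mosaic tile, about 34 x 28 x 6, lying flat beyond the parts; origin at the centre of its underside; not needed, to be left alone
- tile3: loose white mosaic tile, about 34 x 32 x 6, lying flat beyond the parts; origin at the centre of its underside; not needed, to be left alone
Not all that is in view belongs to the job. Leave any pink or purple look-alike of the diffuser alone.

How it is judged:
On the way, in this order (a step that is already met when the one before it is completed fails the run):
1. the mosaic disc lies flat on the seat in the barrel (horizontal distance between mosaic_disc and seat below 0.005 m and z of mosaic_disc in the frame of seat between -0.002 and 0.002 m and angle between mosaic_disc's own z axis and vertical below 0.1 rad), for 0.2 s.
2. the diffuser lies flat on the mosaic disc in the barrel (all of step 1 and horizontal distance between diffuser and seat below 0.005 m and z of diffuser in the frame of seat between 0.006 and 0.0095 m and angle between diffuser's own z axis and vertical below 0.1 rad), for 0.2 s.
At the end, for the whole second after the job is handed in: Mosaic disc on the seat, diffuser on it, both flat and within 5 mm of the axis; ring level (0.1 rad), within 5 mm, turned more than 1.02 rad clockwise from the red dots, foot 12.2 to 14.6 mm above the seat, pressing on the diffuser with over 2 N; all at rest and let go (all of step 2 and horizontal distance between clamp_ring and seat below 0.005 m and z of clamp_ring in the frame of seat between 0.0122 and 0.0146 m and angle between clamp_ring's own z axis and vertical below 0.1 rad and angle between the x axis of clamp_ring and the y axis of barrel, either way round below 0.55 rad and contact force between clamp_ring and diffuser above 2 N and linear speed of each of mosaic_disc, diffuser, clamp_ring below 0.02 m/s); the robot touches nothing.
It fails at once if one of the other craft things (nippers, glue bottle, brush pot, loose tiles) is moved by more than 30 mm or tipped over (distance of any of nippers, glue_bottle, brush_pot, tile0, tile1, tile2, tile3 from where it was at the start of the episode above 0.03 m or angle between any of glue_bottle, brush_pot's own z axis and vertical above 0.5 rad).
It also fails if it takes over 72 s, if anything falls off the work surface, if the arm or the gripper's body presses on something with over 40 N, if the wrist force passes 120 N, or if a joint passes its speed limit or range.

ROBOT

A 6-joint arm with a two-finger parallel gripper is mounted at the origin on the work surface. World frame = base frame: x ahead of the robot, y to its left, z up, the work surface at z = 0. Lengths are in m, angles in rad, forces in N, time in s.
With the tool pointing down it reaches from about 0.375 to 0.925 m from the base axis. Payload 5.7 kg.
Tool frame: the origin (TCP) lies midway between the tips of the shut fingers; the grasp point (between the pads) lies 19 mm behind it; z points along the fingers, y is the line along which they close (so a half turn about z gives the same grasp; the last joint's range is limited). The gripper opens to 88 mm and grips with 3 to 60 N. Pads are 20 mm wide; open, the fingers measure 115 mm over their backs; the gripper's body (75 mm by 178 mm) begins 61 mm behind the grasp point.
Start: joints at [1.212, 0.359, 1.51, -0, 1.272, -0.115], TCP at [0.145, 0.582, 0.194] pointing down, gripper open.
Joint ranges: [-2.97, 2.97], [-1.01, 2.36], [0.21, 2.38], [-0.96, 4.11], [0.2, 2.71], [-2.98, 2.98]. Speed limits (rad/s): [2.39, 2.39, 3.14, 3.14, 3.14, 3.14].

INTERFACE

Orientations are given as a unit quaternion [x, y, z, w].
In Python, from bench import move_ptp, servo_line, goto_joints, move_gripper, sleep, inverse_kinematics, capture, PlanningError, close_job, spot_in, silhouettes, current_clock, current_joint_pos, current_qvel, current_joint_torque, current_position, current_orientation, current_force, current_torque, current_finger_gap, current_grip_force gives the robot as it stands. Calls block until the motion is done:
- move_ptp(position, orientation): joint-space move of the TCP to a pose.
- servo_line(position, orientation=None, rate=0.15, contact_N=None): straight line of the TCP; orientation=None keeps the orientation; rate is the mean speed in m/s. With contact_N (N) it stops when the force on the tool has changed by that much, and returns True; else False.
- goto_joints(angles): joint-space move.
- move_gripper(opening): finger opening in m; the grip force is fixed at half the most; returns when the fingers have stopped.
- sleep(seconds).
- inverse_kinematics(position, orientation): joint angles nearest the present ones, or None.
- capture(name): name is "side" or "top" or "wrist"; returns a dict with "image" (384x512x3 uint8, blue, green, red), "range_z" (384x512 float32, m along the optical axis (not along the pixel's ray), 0 where there is no reading), "intrinsics" (3x3 intrinsics, pixels), "R" (3x3) and "t" (3): a world point X has camera coordinates R X + t. Camera axes: x right, y down, z forward; pixel columns grow to the right and rows downward; lengths in m; the calibration is good to about 2 mm. A picture is of the moment at which its call begins.
A pose or a line that the arm cannot do raises PlanningError and nothing moves.
- close_job(): hands the job in; it is judged then, once.
Trained networks look in the newest picture that a camera, given by its name, has taken for a name from the list of things; names that differ only in an ending like _2 or _b are one class to them, and where a whole thing is asked for, a point or a joint stands for the part that bears it (a point fixed in the world has none). Each returns a list of dicts, best first, with "conf" (0 to 1); they miss things now and then, are a little off and sometimes report something else, mostly with a low value. They report only what shows in the picture. A call takes as long as a camera call. They do not tell look-alikes from the thing itself.
- spot_in(camera, query): "xy" ([column, row] in pixels, amid what is visible of it).
- silhouettes(camera, query): "region" (384x512 bool, what is visible of it) and "xy" ([column, row] in pixels, amid what is visible of it).
Readings, each from a call of its own:
- current_clock(): time.
- current_joint_pos(): joint angles.
- current_qvel(): joint speeds.
- current_joint_torque(): joint torques, N m.
- current_position(): TCP position.
- current_orientation(): TCP orientation.
- current_force(): force on the tool from outside, world axes, zero at the start.
- current_torque(): the same for the moment, N m.
- current_finger_gap(): finger opening in m.
- current_grip_force(): force on a finger pad.
Only numpy, scipy, OpenCV 4.12 (cv2) and the standard library are available. Lean on these libraries where they do the work, as an engineer would, in place of code of your own. Each camera call takes 0.05 s, during which the arm holds its last target. There are 200 camera calls.

## Working session

There is one attempt and no reset: what is moved stays moved. The work goes in short steps, each a Python script; the robot and the scene stay as the last script left them, time stands still between calls to the robot, and variables do not carry over. Pictures are saved under pics/ and viewed, at most 10 in all, crops included, and the job is handed in when it is done.

```bash
mkdir -p pics; ls; cat > h.py <<'E'
import numpy as np, cv2
from bench import *
def cloud(c):
    K,R,t=np.array(c["intrinsics"]),np.array(c["R"]),np.array(c["t"])
    z=c["range_z"];v,u=np.mgrid[:z.shape[0],:z.shape[1]]
    P=np.stack([(u-K[0,2])/K[0,0]*z,(v-K[1,2])/K[1,1]*z,z],-1)
    W=(P-t)@R
    W[z<=0]=np.nan
    return W
E
python3 - <<'E'
from h import *
ims=[]
for n in ["top","side"]:
    c=capture(n); cv2.imwrite(f"pics/{n}0.png",c["image"]); W=cloud(c)
    print(n,"cam at",-np.array(c["R"]).T@np.array(c["t"]))
    for q in ["barrel","mosaic_disc","diffuser","clamp_ring","nippers","glue_bottle","brush_pot","entry","tab"]:
        for d in silhouettes(n,q)[:4]:
            m=d["region"]; p=W[m]; p=p[~np.isnan(p[:,0])]
            if len(p)==0: continue
            print(q,round(d["conf"],2),np.round(d["xy"]),np.median(p,0).round(3),"min",np.percentile(p,3,axis=0).round(3),"max",np.percentile(p,97,axis=0).round(3))
print(current_clock(),current_orientation(),current_force())
E
```

```text
pics
top cam at [0.41850191 0.04294741 1.16300207]
barrel 0.97 [192. 220.] [0.486 0.213 0.083] min [0.431 0.162 0.014] max [0.557 0.276 0.152]
barrel 0.46 [336. 112.] [ 0.786 -0.182  0.006] min [ 0.77  -0.199  0.002] max [ 0.802 -0.166  0.01 ]
mosaic_disc 0.93 [394. 232.] [ 0.45  -0.317  0.007] min [ 0.426 -0.343  0.001] max [ 0.475 -0.291  0.011]
diffuser 0.84 [326. 265.] [ 0.361 -0.129  0.005] min [ 0.336 -0.153  0.001] max [ 0.386 -0.105  0.01 ]
diffuser 0.82 [316. 187.] [ 0.567 -0.111  0.006] min [ 0.545 -0.134  0.002] max [ 0.589 -0.087  0.01 ]
diffuser 0.81 [312. 224.] [ 0.468 -0.1    0.006] min [ 0.445 -0.124  0.002] max [ 0.491 -0.076  0.01 ]
nippers 0.57 [259. 122.] [0.767 0.047 0.015] min [0.68  0.012 0.004] max [0.871 0.082 0.02 ]
glue_bottle 0.68 [184. 130.] [0.724 0.232 0.089] min [ 0.709  0.213 -0.001] max [0.764 0.262 0.123]
brush_pot 0.63 [103. 188.] [0.574 0.449 0.064] min [0.541 0.415 0.004] max [0.606 0.481 0.164]
entry 0.86 [191. 220.] [0.486 0.213 0.098] min [0.431 0.162 0.015] max [0.554 0.275 0.152]
entry 0.18 [102. 188.] [0.573 0.45  0.062] min [0.541 0.415 0.
[... 1268 characters left out ...]
0.237 0.117]
brush_pot 0.7 [225. 117.] [0.57  0.432 0.075] min [0.539 0.409 0.019] max [0.605 0.535 0.161]
brush_pot 0.63 [220. 170.] [0.481 0.187 0.063] min [0.429 0.155 0.008] max [0.546 0.257 0.152]
brush_pot 0.16 [353. 229.] [ 0.744 -0.142  0.007] min [ 0.728 -0.157  0.   ] max [ 0.763 -0.129  0.01 ]
entry 0.67 [223. 170.] [0.482 0.188 0.062] min [0.429 0.155 0.005] max [0.552 0.261 0.152]
tab 0.75 [345. 271.] [ 0.643 -0.261  0.014] min [ 0.62  -0.301  0.002] max [ 0.668 -0.246  0.039]
tab 0.23 [352. 231.] [ 0.744 -0.143  0.007] min [ 0.731 -0.157  0.002] max [ 0.762 -0.129  0.011]
1.0 [ 1.21579575e-01  9.92581687e-01 -3.27292120e-05 -3.99419816e-06] [-0.17121608  0.07459834  0.81743616]
```

```bash
python3 - <<'E'
import cv2
im=cv2.imread("pics/top0.png")
cv2.imwrite("pics/topc.png",cv2.resize(im[90:300,130:430],None,fx=2.66,fy=2.66,interpolation=cv2.INTER_CUBIC))
E
```

```text
(no output)
```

View pics/topc.png

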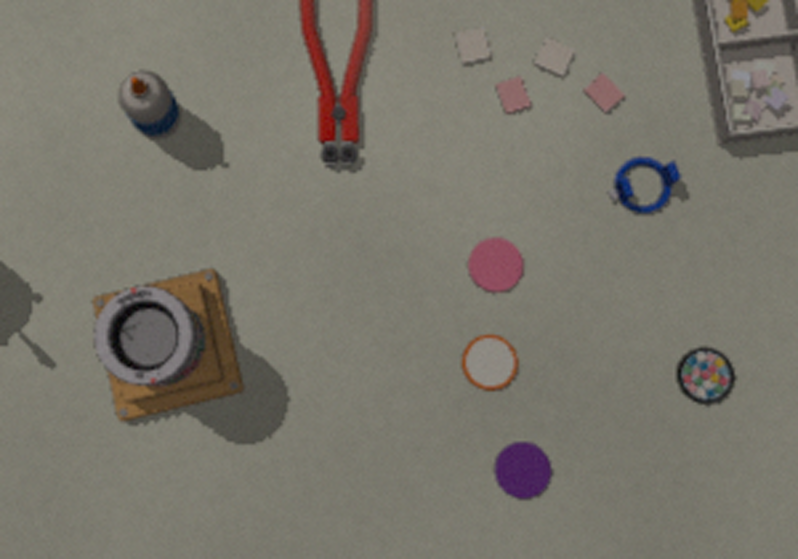

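Candidates for the diffuser (top image): pink (316,189), white with orange rim (314,226), purple (327,266). The white one with the orange rim at about (0.468, -0.100) matches, and the crop confirms it. The mosaic disc is at (394,232), the ring at (379,160), and the red dots at about (181,199) and (187,232), so the barrel's x axis is at about +0.2 rad.

Next I look at the barrel and the parts with the wrist camera, flying high.

```bash
cat >> h.py <<'E'
def Q(a):  # tool down, tool y (closing line) at world angle a
    y=a+np.pi/2; return [np.cos(y/2),np.sin(y/2),0,0]
def circ(p):
    A=np.c_[2*p[:,:2],np.ones(len(p))]; s=np.linalg.lstsq(A,(p[:,:2]**2).sum(1),rcond=None)[0]
    return s[:2],np.sqrt(s[2]+s[:2]@s[:2])
def mask_circle(c,m,h):
    """enclosing fit of a mask's outline cast on plane z=h"""
    K,R,t=[np.array(c[k]) for k in("intrinsics","R","t")]
    k=max(cv2.findContours(m.astype(np.uint8),cv2.RETR_EXTERNAL,cv2.CHAIN_APPROX_NONE)[0],key=cv2.contourArea)[:,0]
    d=np.c_[(k-[[K[0,2],K[1,2]]])/[[K[0,0],K[1,1]]],np.ones(len(k))]@R
    o=-R.T@t; return (o+d*((h-o[2])/d[:,2])[:,None])
E
python3 - <<'E'
from h import *
p=current_position(); servo_line([p[0],p[1],0.33],rate=0.3)
move_ptp([0.487,0.213,0.36],Q(0.2))
print(current_joint_pos(),current_position())
c=capture("wrist"); np.savez("pics/wb.npz",**c); cv2.imwrite("pics/wb.png",c["image"])
W=cloud(c); print("cam",-np.array(c["R"]).T@c["t"])
m=(abs(W[...,2]-0.15)<0.004)&(np.hypot(W[...,0]-.487,W[...,1]-.213)<.06)
P=W[m]; cc,r=circ(P); print(m.sum(),"rim",cc,r,np.median(P[:,2]))
d=np.hypot(*(P[:,:2]-cc).T); print("radii",np.percentile(d,[1,50,99]))
hsv=cv2.cvtColor(c["image"],cv2.COLOR_BGR2HSV)
red=((hsv[...,0]<8)|(hsv[...,0]>172))&(hsv[...,1]>110)&(hsv[...,2]>60)&m
n,l,s,ce=cv2.connectedComponentsWithStats(red.astype(np.uint8))
for i in range(1,n):
    if s[i,4]>5:
        q=np.nanmedian(W[l==i],0); print("red",s[i,4],ce[i],q,np.hypot(*(q[:2]-cc)),np.arctan2(*(q[:2]-cc)[::-1]))
move_ptp([0.45,-0.317,0.2],Q(-0.5))
c=capture("wrist"); cv2.imwrite("pics/wm.png",c["image"])
W=cloud(c)
for d in silhouettes("wrist","mosaic_disc")[:2]:
    k=mask_circle(c,d["region"],0.008); print(d["conf"],d["xy"],circ(k))
print(current_clock())
E
```

```text
[2.83618880e-01 1.49281696e-01 1.39658458e+00 3.95132911e-04
 1.59609138e+00 8.22215004e-02] [0.48662035 0.21377413 0.35980292]
cam [0.47164571 0.28696827 0.55073266]
1408 rim [0.49118267 0.22550788] 0.0391178852764454 0.15044681359366843
radii [0.03230751 0.03937506 0.04453282]
red 8 [290.875 163.875] [0.53271966 0.2338608  0.15088493] 0.04236853474762299 0.1984491246552805
red 6 [229.  164.5] [0.45052818 0.21619158 0.1511845 ] 0.04170828198209378 -2.9163240142178077
0.94 [252.6, 175.4] (array([ 0.44781361, -0.31912636]), np.float64(0.02661388924261235))
5.5833
```

```bash
python3 -c "
import cv2;cv2.imwrite('pics/both.png',cv2.resize(cv2.hconcat([cv2.imread('pics/wb.png'),cv2.imread('pics/wm.png')]),(800,300)))"
```

```text
(no output)
```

View pics/both.png

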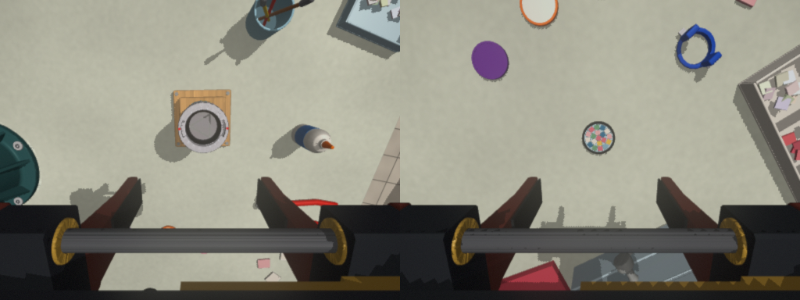

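Left: the barrel with its red dots either side of the rim, axis at 0.21 rad, centre (0.491, 0.225). Right: the mosaic disc at about (598,137). The wrist fix agrees with the top and side cameras, so I pick it now.

```bash
cat >> h.py <<'E'
B=np.array([0.4914,0.2253]); BA=0.21
def inside():
    c=capture("wrist"); W=cloud(c)
    P=W[(np.hypot(W[...,0]-B[0],W[...,1]-B[1])<.022)&(W[...,2]>.10)&(W[...,2]<.2)]
    s=np.linalg.lstsq(np.c_[P[:,:2]-B,np.ones(len(P))],P[:,2],rcond=None)[0]
    print("inside n",len(P),"z",np.percentile(P[:,2],[5,50,95]).round(4),"slope",s[:2].round(3)); return c
def drop(xy,a,tz,b,name):
    move_gripper(.080)
    servo_line([*xy,tz],Q(a),rate=.12); move_gripper(.0); print("gap",current_finger_gap(),current_grip_force())
    servo_line([*xy,.26],rate=.3); print("gap",current_finger_gap(),current_force())
    move_ptp([*B,.26],Q(b))
    print("contact",servo_line([*B,.153],rate=.15,contact_N=6),current_position(),current_force())
    print("gap",current_finger_gap())
    move_gripper(.080)
    servo_line([*B,.30],rate=.3)
    move_ptp([.487,.213,.36],Q(.2))
    c=inside(); cv2.imwrite(f"pics/{name}.png",c["image"][100:230,180:340]); print(current_clock())
E
python3 - <<'E'
from h import *
drop([.4478,-.3191],-.5,.004,.2,"in1")
E
```

```text
gap 0.0005136392520693092 0.0
gap 0.0007348246811226451 [ 0.62700821  0.16056074 -0.44678145]
contact False [0.49213368 0.22532146 0.15369555] [0.68006026 0.34991664 0.32639651]
gap 0.00039055054795327594
inside n 713 z [0.1201 0.1215 0.1228] slope [0.001 0.001]
15.1417
```

```bash
python3 - <<'E'
from h import *
move_ptp([.448,-.319,.13],Q(-.5))
print(current_position())
c=capture("wrist"); cv2.imwrite("pics/wm2.png",c["image"]); W=cloud(c)
for d in silhouettes("wrist","mosaic_disc")[:2]:
    k=mask_circle(c,d["region"],0.008); p=W[d["region"]]; print(d["conf"],d["xy"],circ(k),np.nanmedian(p,0),np.nanpercentile(p[:,2],[5,95]))
print(current_clock())
E
```

```text
[ 0.44871979 -0.31850197  0.1303975 ]
0.81 [253.3, 188.5] (array([ 0.44763833, -0.3184261 ]), np.float64(0.02761502447236762)) [ 0.44786151 -0.3180443   0.0073292 ] [0.00475897 0.00907906]
17.325
```

View pics/wm2.png

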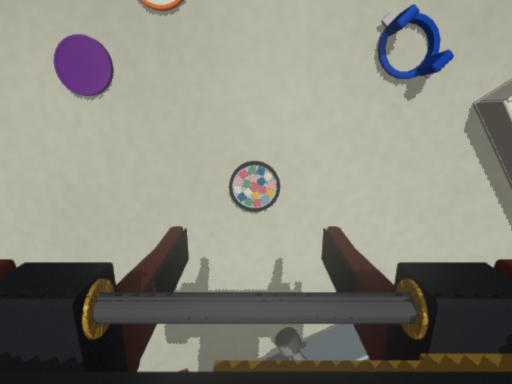

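```bash
python3 - <<'E'
from h import *
c=capture("wrist");K,R,t=[np.array(c[k]) for k in("intrinsics","R","t")]
u=K@(R@np.array(current_position())+t); print("tcp px",u[:2]/u[2],"gap",current_finger_gap())
xy=[.4473,-.3183]
servo_line([*xy,.002],Q(-.5),rate=.12)
print(current_position(),current_force())
c=capture("wrist"); cv2.imwrite("pics/wm3.png",c["image"])
move_gripper(.04)
print(current_finger_gap(),current_grip_force(),current_position(),current_force(),current_clock())
E
```

```text
tcp px [255.27923423 227.00781841] gap 0.07998453723668979
[ 0.44779644 -0.31874425  0.0025982 ] [0.35926696 0.04846791 0.7041092 ]
0.03991113160994854 0.0 [ 0.44729633 -0.31827292  0.00196863] [0.93779057 0.35975679 0.33079952] 19.425
```

View pics/wm3.png

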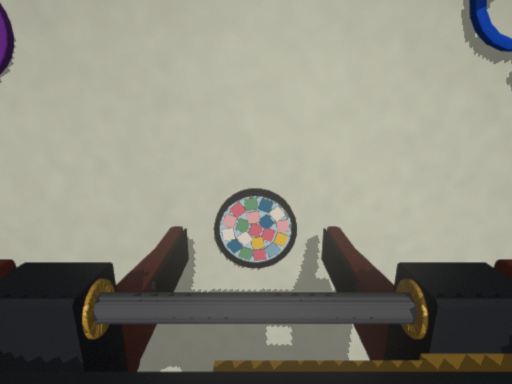

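```bash
python3 - <<'E'
from h import *
c=capture("wrist"); W=cloud(c); cv2.imwrite("pics/wm4.png",c["image"]);z=c["range_z"]
print("cam",-np.array(c["R"]).T@c["t"],"tcp",current_position(),current_finger_gap())
dk=(z<.17)&(z>0)
for r in range(200,300,12):
    u=np.where(dk[r])[0]; u=u[(u>60)&(u<450)]
    L=u[u<256];Rr=u[u>=256]
    print(r,[(int(x),round(float(z[r,x]),4),W[r,x].round(3)) for x in ([L.max()] if len(L) else [])+([Rr.min()] if len(Rr) else [])])
print("disc",z[228,255],W[228,255])
E
```

```text
cam [ 0.48244699 -0.25260061  0.19285722] tcp [ 0.44730965 -0.31829977  0.00196548] 0.0397789763448601
200 []
212 []
224 []
236 [(219, 0.167, array([ 0.433, -0.301,  0.038])), (290, 0.1675, array([ 0.468, -0.32 ,  0.037]))]
248 [(219, 0.1678, array([ 0.43 , -0.307,  0.039])), (290, 0.167, array([ 0.465, -0.326,  0.04 ]))]
260 [(220, 0.1699, array([ 0.427, -0.314,  0.039])), (290, 0.1678, array([ 0.462, -0.332,  0.041]))]
272 [(218, 0.1625, array([ 0.425, -0.316,  0.047])), (291, 0.1624, array([ 0.46 , -0.335,  0.048]))]
284 [(215, 0.1498, array([ 0.425, -0.316,  0.06 ])), (294, 0.15, array([ 0.46 , -0.335,  0.06 ]))]
296 [(255, 0.0772, array([ 0.461, -0.293,  0.125])), (256, 0.0772, array([ 0.461, -0.293,  0.125]))]
disc 0.19879483 [ 0.44762214 -0.31712849  0.00696196]
```

View pics/wm4.png

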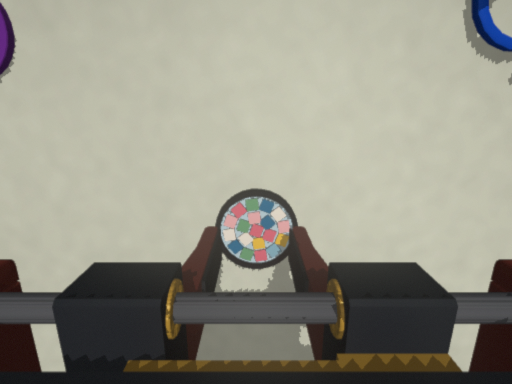

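The picture shows the shut pads above the disc: their ends at about (219,236) and (290,236) read z ≈ 0.038, while the reported TCP is at z = 0.002. The fingers really end some 35 mm short of the stated TCP. I feel for the table with the open fingers to get the true tip.

```bash
python3 - <<'E'
from h import *
move_gripper(.08)
p=current_position()
try:
    print(servo_line([p[0],p[1],-.022],rate=.05,contact_N=4),current_position(),current_force())
    print(servo_line([p[0],p[1],-.042],rate=.02,contact_N=3),current_position(),current_force())
except PlanningError as e: print("PE",e,current_position())
print(current_clock())
E
```

```text
False [ 0.44721559 -0.31823963 -0.02228528] [0.70458375 0.47161933 0.66362064]
True [ 0.44760709 -0.31857992 -0.02790597] [-0.6836799   1.35581064  7.53431755]
21.3917
```

The table touch came at TCP z = -0.028, so the true tips sit 28 mm behind the TCP. I add this offset to everything.

```bash
cat >> h.py <<'E'
D=.028  # true tips lie this far behind the reported TCP
def pick(xy,a,tip):
    servo_line([*xy,tip-D],Q(a),rate=.15); move_gripper(0.); print("gap",current_finger_gap(),current_grip_force())
    servo_line([*xy,.23],rate=.3); print("gap",current_finger_gap(),current_grip_force())
def putdisc(b,name):
    move_ptp([*B,.23],Q(b))
    print("contact",servo_line([*B,.152-D],rate=.15,contact_N=6),current_position(),current_force(),"gap",current_finger_gap())
    move_gripper(.080)
    servo_line([*B,.25],rate=.3)
    move_ptp([.487,.213,.36],Q(.2))
    c=inside(); cv2.imwrite(f"pics/{name}.png",cv2.resize(c["image"][100:230,180:340],None,fx=3,fy=3)); print(current_clock())
E
python3 - <<'E'
from h import *
pick([.4473,-.3183],-.5,.0035)
if current_finger_gap()>.05:
    putdisc(.2,"in1")
E
```

```text
gap 0.05516963171810981 29.999878406524658
gap 0.05491393671585917 29.999875724315643
contact False [0.49217601 0.22533189 0.12467281] [-0.00550254 -0.01045115  0.30065553] gap 0.05487652535717088
inside n 734 z [0.1258 0.1281 0.1296] slope [0.007 0.   ]
27.7167
```

The mosaic disc lies flat on the seat (top at z ≈ 0.128, slope < 0.01). Next the diffuser.

```bash
python3 - <<'E'
from h import *
move_ptp([.468,-.102,.13],Q(-.2))
c=capture("wrist"); best=None
for d in silhouettes("wrist","diffuser"):
    k=mask_circle(c,d["region"],.006); cc,r=circ(k); hs=cv2.cvtColor(c["image"],cv2.COLOR_BGR2HSV)[d["region"]]
    print(d["conf"],d["xy"],cc,r,"sat",np.median(hs[:,1]))
    if np.median(hs[:,1])<60 and np.hypot(*(cc-[.468,-.102]))<.015 and .025<r<.031: best=cc
if best is not None:
    pick(best,-.2,.0028)
    if current_finger_gap()>.05: putdisc(.2,"in2")
print(current_clock())
E
```

```text
0.93 [252.3, 185.3] [ 0.4658802  -0.10223172] 0.02735849082375441 sat 21.0
0.79 [341.8, 176.5] [ 0.56513814 -0.11171304] 0.027827173210179777 sat 115.0
0.71 [155.1, 222.5] [ 0.35695119 -0.12653175] 0.024206601967657494 sat 131.0
gap 0.05457591389655067 30.00117301940918
gap 0.053947233299816086 29.999891817569733
contact False [0.49220217 0.22512923 0.12469682] [-0.58290369  0.13550462 -0.03988006] gap 0.05420070845625847
inside n 760 z [0.1336 0.1349 0.1362] slope [0.002 0.001]
35.825
35.825
```

The diffuser lies flat on it (top 13.9 mm above the seat, expected 14). Now measure the ring from close by.

```bash
python3 - <<'E'
from h import *
move_ptp([.643,-.268,.14],Q(-1.28))
c=capture("wrist"); cv2.imwrite("pics/ring.png",c["image"]); W=cloud(c)
near=(np.hypot(W[...,0]-.643,W[...,1]+.268)<.06)
m=near&(W[...,2]>.030)&(W[...,2]<.045)
n,l,s,ce=cv2.connectedComponentsWithStats(m.astype(np.uint8))
T=[]
for i in range(1,n):
    if s[i,4]>15:
        q=np.nanmedian(W[l==i],0); T.append((s[i,4],q)); print(s[i,4],ce[i],q)
T=[q for _,q in sorted(T,key=lambda x:-x[0])[:2]]
print("mid",(T[0]+T[1])/2,"dist",np.hypot(*(T[0]-T[1])[:2]),"ang",np.arctan2(*(T[0]-T[1])[1::-1]))
hsv=cv2.cvtColor(c["image"],cv2.COLOR_BGR2HSV)
b=near&(hsv[...,0]>100)&(hsv[...,0]<130)&(hsv[...,1]>120)&(abs(W[...,2]-.009)<.003)
print("ring fit",b.sum(),circ(W[b]))
print(current_clock(),current_joint_pos())
E
```

```text
179 [232.38547486 187.87150838] [ 0.63836333 -0.24385708  0.03694662]
175 [280.89142857 187.55428571] [ 0.65313534 -0.29130524  0.0369631 ]
mid [ 0.64574934 -0.26758116  0.03695486] dist 0.04969446007869806 ang 1.8726144595144565
ring fit 434 (array([ 0.64529646, -0.26789767]), np.float64(0.02564885586121967))
37.8667 [-4.92259903e-01  5.40913418e-01  1.34182780e+00  3.42311302e-04
  1.25771748e+00  7.85838215e-01]
```

View pics/ring.png

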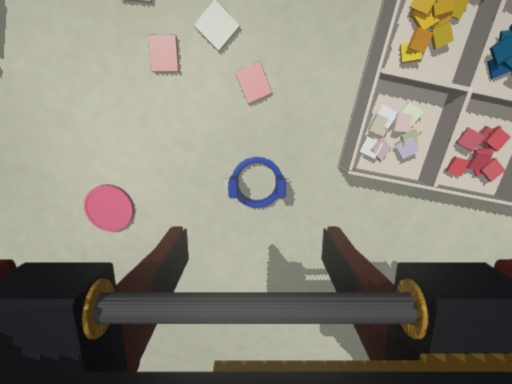

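The ring is at (257,185) with its tabs 49.7 mm apart (50 expected), centre (0.6456, -0.2677), axis at -1.269 rad, and clear of the tray. Pick it and set it in.

```bash
python3 - <<'E'
from h import *
pick([.6456,-.2677],-1.269,.020)
if current_finger_gap()>.05:
    move_ptp([*B,.23],Q(BA))
    servo_line([*B,.150],rate=.15); print(current_position(),current_force())
    print("contact",servo_line([*B,.126],rate=.03,contact_N=5),current_position(),current_force(),current_torque(),"gap",current_finger_gap())
print(current_clock(),current_joint_pos())
E
```

```text
gap 0.0589912364369568 29.999280273914337
gap 0.05872916444686101 29.998866319656372
[0.4921272  0.22518583 0.15044589] [-1.17410463 -0.17732563 -0.00953652]
contact True [0.49116101 0.22525821 0.13010971] [ 1.43842586 -0.08510292  4.30653876] [-0.07829175  0.15978327  0.01544915] gap 0.05824791581220548
43.6083 [ 3.02167191e-01  3.43152381e-01  1.71509155e+00 -3.29816630e-05
  1.08387090e+00  9.20724160e-02]
```

Contact came at 0.130 (0.1295 expected), so the lugs rest on the thread. Screw it in.

```bash
python3 - <<'E'
from h import *
z0=.1297
for a in [.2,.4,.6,.8,.95,1.1,1.2,1.3]:
    servo_line([*B,z0-.0034*a],Q(BA-a),rate=.0016)
    p=current_position();q=current_orientation()
    t=current_torque();f=current_force()
    print(a,"actual",round(BA-(2*np.arctan2(q[1],q[0])-np.pi/2),3),np.round(p,4),"f",np.round(f,1),"t",np.round(t,2),round(current_finger_gap(),4))
    if abs(t[2])>1.3 or np.linalg.norm(f)>50: break
print(current_clock())
E
```

```text
0.2 actual 0.2 [0.4919 0.2246 0.1295] f [-0.2 -2.9  6.7] t [-0.69  0.28  0.13] 0.0589
0.4 actual 0.4 [0.492  0.2249 0.1288] f [ 0.2 -1.3  6.2] t [-0.49  0.28  0.07] 0.0586
0.6 actual 0.6 [0.4918 0.2248 0.1281] f [-0.6 -1.1  6.7] t [-0.48  0.39  0.04] 0.0591
0.8 actual 0.8 [0.4918 0.225  0.1275] f [-0.1 -1.8  6.7] t [-0.45  0.32 -0.02] 0.059
0.95 actual 0.951 [0.4924 0.2255 0.1274] f [-1.  -0.6  9.1] t [-0.17  0.2  -0.13] 0.0586
1.1 actual 1.101 [0.4926 0.2258 0.1274] f [-0.5  0.3 12.4] t [-0.05  0.4  -0.2 ] 0.0588
1.2 actual 1.201 [0.4926 0.2259 0.1272] f [-1.7 -0.2 13.1] t [-0.15  0.44 -0.27] 0.0587
1.3 actual 1.301 [0.4927 0.2258 0.1271] f [-2.4 -0.8 15.6] t [-0.32  0.43 -0.41] 0.0587
46.4167
```

```bash
cat >> h.py <<'E'
def look(name):
    c=capture("wrist"); W=cloud(c); cv2.imwrite(f"pics/{name}.png",cv2.resize(c["image"][60:260,130:390],None,fx=3,fy=3))
    m=(np.hypot(W[...,0]-B[0],W[...,1]-B[1])<.045)&(W[...,2]>.162)&(W[...,2]<.185)
    n,l,s,ce=cv2.connectedComponentsWithStats(m.astype(np.uint8)); T=[]
    for i in range(1,n):
        if s[i,4]>10:
            P=W[l==i]; P=P[P[:,2]>np.percentile(P[:,2],95)-.004]; q=np.median(P,0); T.append((s[i,4],q)); print(s[i,4],ce[i].round(),q.round(4))
    if len(T)>1:
        T=[q for _,q in sorted(T,key=lambda x:-x[0])[:2]]
        a=np.arctan2(*(T[0]-T[1])[1::-1]); print("mid",(T[0]+T[1])/2,"dist",np.hypot(*(T[0]-T[1])[:2]),"turned",(BA-a)%np.pi)
    print(current_clock())
E
python3 - <<'E'
from h import *
move_gripper(.08)
p=current_position(); servo_line([*p[:2],.28],rate=.25)
look("r1")
E
```

```text
180 [231. 186.] [0.4803 0.2485 0.1716]
184 [279. 187.] [0.5035 0.2042 0.1717]
mid [0.49186643 0.22634425 0.17160948] dist 0.04999665471151676 turned 1.2980947735596944
47.775
```

View pics/r1.png

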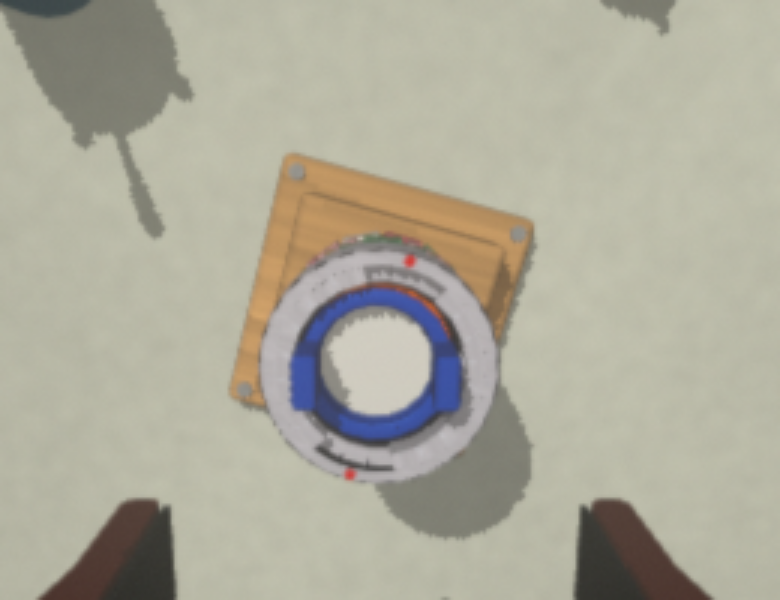

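The ring sits level in the mouth with its tabs at (305,382) and (447,382) in the crop. It has turned 1.30 rad from the dots, the tab tops are 21 mm above the rim, and the gripper is clear, so I hand it in.

```bash
python3 -c "
from bench import *
print(close_job(),current_clock())"
```

```text
the job is handed in; nothing more can be done
the job is handed in; nothing more can be done
```

The kaleidoscope is closed and the job was handed in at about 48 s: both discs measured flat on the seat, and the ring is screwed 1.30 rad clockwise from the red dots with torque building to about 0.4 N m; its clamping force on the diffuser was not measured, and the judge returned no verdict.

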